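Pull the pre-filter of the bench fume extractor for inspection

ROBOT

A 7-joint arm with a two-finger parallel gripper is mounted at the origin on the work surface. World frame = base frame: x ahead of the robot, y to its left, z up, the work surface at z = 0. Lengths are in m, angles in rad, forces in N, time in s.
With the tool pointing down it reaches from about 0.425 to 0.875 m from the base axis. Payload 4.7 kg.
Tool frame: the origin (TCP) lies between the finger pads; the fingertips stand 8 mm ahead of it and the grasp point (between the pads) lies 11 mm behind it; z points along the fingers, y is the direction in which the jaws open and shut (so a half turn about z gives the same grasp; the last joint's range is limited). The gripper opens to 85 mm and grips with 20 to 120 N. Pads are 22 mm wide; open, the fingers measure 114 mm over their backs; the gripper's body (76 mm by 85 mm) begins 54 mm behind the grasp point. The pads swing forward as they close: fully open they stand 13 mm farther back than shut.
Start: joints at [1.364, 0.321, -0.07, 1.45, 0.023, 1.371, -0.057], TCP at [0.142, -0.634, 0.239] pointing down, gripper open.
Joint ranges: [-2.86, 2.86], [-0.3, 2.09], [-1.38, 1.24], [0.06, 2.45], [-1.56, 4.7], [0.09, 2.05], [-2.69, 2.69]. Speed limits (rad/s): [2.57, 2.57, 3.14, 3.14, 3.14, 3.14, 3.14].

INTERFACE

Orientations are given as a unit quaternion [x, y, z, w].
In Python, from plant import bot gives the robot as it stands.
- The arm moves only by the tool move_arm, never from a script. Its argument "motion" is a list of rows, each a list of 6 numbers: the shift along the tool's x, y, z scaled (see below), then the turn, a rotation vector about the tool's x, y, z scaled (see below). In form: [[tx, ty, tz, wx, wy, wz], ...]. A call has 1 to 5 rows; each row is the pose to reach, as a shift and turn from the pose measured when the call began, along the tool's axes at that moment, turning the shorter way round; what a row does not reach only later rows make up. The controller multiplies each number of a shift by 20 cm and each number of a turn by 2 pi rad. A row lasts 1/12 s, in which the tool goes at most 41.7 mm and 7.16 degrees, less where a joint would pass 70% of its speed; a pose out of reach is approached as far as the arm can. A call with a number of a shift or a turn outside -1 to 1 is refused whole. A call with a gripper value outside its range is refused whole. "gripper" is the gripper command: -1 is fully open, 1 is shut, values between are in proportion, set as the call begins (left out, the last holds). The fingers move at their own pace and stop on an object; "squeeze" is the grip in N (left out, the last holds). Time passes only in rows, so rows that repeat a pose let the fingers close. It gives the time, the measured TCP pose, the force and the opening at its end, in the units of the state.
- bot.state(): the state, without advancing time (a new reading comes with each control period).
- bot.snapshot(name): name is "scene" or "top" or "wrist"; returns a dict with "img" (420x560x3 uint8, red, green, blue), "z_map" (420x560 float32, m along the optical axis (not along the pixel's ray), 0 where there is no reading), "intrinsics" (3x3 intrinsics, pixels), "R" (3x3) and "t" (3): a world point X has camera coordinates R X + t. Camera axes: x right, y down, z forward; pixel columns grow to the right and rows downward; lengths in m; the calibration is good to about 2 mm. A picture is of the moment at which its call begins.
- bot.job_done(): hands the job in, once; it reports no verdict.
The state is a dict: "t": time; "q": joint angles; "joint_vel": joint speeds; "joint_torque": joint torques, N m; "ee_pos": TCP position; "eef_rot": TCP orientation; "force": force on the tool from outside, world axes, zero at the start; "wrist_torque": the same for the moment, N m; "gripper_width": finger opening in m.
Only numpy, scipy, OpenCV 4.12 (cv2) and the standard library are available. Lean on these libraries where they do the work, as an engineer would, in place of code of your own. Each camera call takes 0.05 s, during which the arm holds its last target.

TASK

The fume extractor's pre-filter is due for a look. Lift the roll of blue tape up off the knob of the extractor's top flap and lay it flat on the green cutting mat (do not drop or knock it off), then swing the flap right up to upright or a little beyond so that it stands open by itself, and draw the pre-filter with the green tab straight up out of its slot, leaving the black-tabbed carbon cassette seated and the other things on the bench alone. Finish while still holding the pre-filter still and upright in the gripper, its whole frame clear above the extractor's casing.

Things in the scene. Friction and masses are not known exactly. Their poses are not given: they have to be found in the camera images.
- extractor: Bench fume extractor, fixed: navy box 270 (x) x 300 (y) x 160 mm high with side grilles; origin at the centre of its underside, its x axis points from its front panel (robot side) to its back, z up. It stands left or right of the middle of the bench. Under the flap a well open at the top, 127 (x) x 200 (y) mm, centred on the origin, floor at z 20 mm, holds two upright cassettes, both with their wide faces looking along y.
- flap (a joint): Light grey flap, 175 (x) x 220 (y) x 5 mm, lying on top of the casing over the well (top face at 165 mm); angle in rad: 0 shut, grows as its front edge swings up and back, stop at 1.85 (just past upright). A friction hinge: it stays at any angle it is left at; about 3 N at the knob moves it, and it can as well be pushed on from its underside once it is up.
- flap_hinge (a point): The flap's hinge axis, at x +90 mm, y 0, z 160 mm of the extractor; the axis runs along the extractor's y. This point's own axes turn with the flap.
- flap_knob (a point): Centre of the flap's black ball knob, diameter 26 mm, on a 10 mm stem, 155 mm in front of the hinge and 35 mm above the flap's underside (195 mm above the bench when shut); 20 mm behind the flap's front edge. It swings over with the flap (then on its far side).
- tape: Roll of blue tape, a ring 96 mm outside, 76 mm inside diameter (wall 10 mm) and 24 mm high, about 0.11 kg; dropped over the knob and lying flat on the flap, off-centre so that the knob stands nearer its front (robot) side. Origin at the centre of its underside, z along its axis.
- mat: Green cutting mat with a light grid, fixed to the bench, 297 (x) x 210 (y) x 3 mm; origin at the centre of its underside. It lies on the other side of the bench from the extractor.
- prefilter: Pre-filter cassette, hidden under the flap: white frame 120 (x) x 20 (y) x 108 (z) mm with beige pleats, about 0.22 kg; origin at the centre of its underside, z up. Stands on the well floor in guide channels (about 2.5 mm play each side) at y -30 mm of the extractor; it must rise 140 mm to come out of the well.
- prefilter_tab (a point): Centre of the pre-filter's green pull tab, 40 (x) x 10 (y) x 24 (z) mm, on top of the frame in the middle; its centre is 120 mm above the cassette's underside, its foot at 108, its top at 132 mm (8 mm below the shut flap). Free room of 64 mm to each side of the tab's middle along y.
- carbon: Carbon cassette: grey frame 120 x 30 x 108 mm with black pleats and a black tab like the green one, about 0.45 kg, in the other slot at y +55 mm of the extractor; origin at the centre of its underside. Stays where it is.
- resin_bottle: Amber bottle, diameter 68, height 170 mm, at the back of the bench; origin at its foot. Bystander.
- screwdriver: Screwdriver with orange handle, 200 mm, lying at the left; origin under its middle. Bystander.
- callipers: Steel callipers with black display, 220 mm, lying at the right; origin under the middle. Bystander.
- pen_pot: Grey pot with pens, diameter 76, height about 160 mm over the pens, at the back; origin at its foot. Bystander.
- bracket: Orange printed bracket 70 x 50 x 58 mm, at the back right; origin at its foot. Bystander.
- brush: Wooden-handled brush, 200 mm, lying at the right near the robot; origin under its middle. Bystander.
There are look-alikes about, which are no part of the job. Of the things that look like the tape, the smallest one is meant.

How it is judged:
On the way, in this order (a step that is already met when the one before it is completed fails the run):
1. the tape lies flat on the mat, let go, with the flap still shut (height (world z) of tape below 0.008 m and angle between tape's own z axis and vertical below 0.1 rad and x of tape in the frame of mat between -0.105 and 0.105 m and y of tape in the frame of mat between -0.062 and 0.062 m and contact force between tape and the fingers below 0.1 N and linear speed of tape below 0.03 m/s and value of joint flap below 0.1 rad), for 0.2 s.
2. the flap stands open (1.45 rad or more), the pre-filter still in its slot (value of joint flap above 1.45 rad and z of prefilter in the frame of extractor below 0.04 m and contact force between extractor and the fingers below 0.1 N), for 0.2 s.
3. the pre-filter is drawn up out of the well, held in the fingers (height (world z) of prefilter above 0.165 m and contact force between prefilter and the fingers above 1 N), for 0.1 s.
At the end, for the whole second after the job is handed in: Pre-filter held still in the fingers, touching nothing else of the machine, upright within 0.2 rad, underside over 170 mm above the bench; flap open 1.45 rad or more; tape flat on the mat, let go, centre within 105 mm (x) and 62 mm (y) of the mat centre; carbon cassette seated (height (world z) of prefilter above 0.17 m and angle between prefilter's own z axis and vertical below 0.2 rad and linear speed of each of prefilter, tape below 0.03 m/s and angular speed of prefilter below 0.3 rad/s and contact force between prefilter and the fingers above 1 N and contact force between prefilter and extractor below 0.05 N and contact force between prefilter and carbon below 0.05 N and value of joint flap above 1.45 rad and height (world z) of tape below 0.008 m and angle between tape's own z axis and vertical below 0.1 rad and x of tape in the frame of mat between -0.105 and 0.105 m and y of tape in the frame of mat between -0.062 and 0.062 m and contact force between tape and the fingers below 0.1 N and z of carbon in the frame of extractor below 0.025 m); the arm keeps its last pose, push and grip.
It fails at once if the tape is dropped or knocked off: it moves faster than 0.5 m/s out of the fingers (contact force between tape and the fingers below 0.05 N and linear speed of tape above 0.5 m/s).
It fails at once if the carbon cassette is lifted more than 15 mm in its slot (z of carbon in the frame of extractor above 0.035 m).
It fails at once if one of the other things on the bench is moved more than 30 mm (distance of any of resin_bottle, screwdriver, callipers, pen_pot, bracket, brush from where it was at the start of the episode above 0.03 m).
It also fails if it takes over 72 s, if anything falls off the work surface, if the arm or the gripper's body presses on something with over 40 N, if the wrist force passes 120 N, or if a joint passes its speed limit or range.

## Working session

There is one attempt and no reset: what is moved stays moved. The work goes in short steps, Python scripts to look and compute and a tool call to move; the robot and the scene stay as the last step left them, time stands still between calls to the robot, and variables do not carry over. Pictures are saved under pics/ and viewed, and the job is handed in when it is done.

Besides the shell and the picture viewer there is one more tool, called as name(argument=value, ...), one argument or row to a line, values as JSON. move_arm: Moves the arm, as the interface text tells. Shifts and turns lie within -1 to 1; 1 stands for 20 cm of shift or 2 pi rad of turn. Its arguments: {"type":"object","properties":{"motion":{"type":"array"},"gripper":{"type":"number"},"squeeze":{"type":"number"}},"required":["motion"]}

```bash
ls; mkdir -p pics; python3 - <<'E'
from plant import bot
import cv2,numpy as np
s=bot.state(); print({k:np.round(v,4).tolist() for k,v in s.items()})
for n in ["scene","top","wrist"]:
    d=bot.snapshot(n); np.savez(f"pics/{n}0.npz",**d); cv2.imwrite(f"pics/{n}0.png",d["img"][:,:,::-1])
    print(n,d["intrinsics"].tolist(),np.round(d["R"],3).tolist(),d["t"])
E
```

```text
pics
{'t': 0.0, 'q': [1.3641, 0.3218, -0.0701, 1.4517, 0.0226, 1.3708, -0.0569], 'joint_vel': [0.0005, -0.0012, 0.0001, 0.0, 0.0008, -0.0013, -0.0007], 'joint_torque': [-0.0005, -49.358, -0.3827, -31.4334, 0.013, 0.0117, 0.0], 'ee_pos': [0.1422, -0.6337, 0.2382], 'eef_rot': [0.9939, 0.1102, -0.0002, -0.001], 'force': [-0.4853, -0.3376, -0.1028], 'wrist_torque': [0.0365, -0.0443, -0.0361], 'gripper_width': 0.0854}
scene [[448.62296210040824, 0.0, 277.12172170711744], [0.0, 448.62296210040824, 212.13749299205784], [0.0, 0.0, 1.0]] [[-0.749, 0.662, -0.021], [0.464, 0.502, -0.73], [-0.472, -0.557, -0.683]] [ 0.3775163  -0.14024934  1.73682398]
top [[432.42271426118975, 0.0, 268.58774965023275], [0.0, 432.42271426118975, 207.56263335435298], [0.0, 0.0, 1.0]] [[-0.002, -1.0, -0.009], [-0.996, 0.003, -0.087], [0.087, 0.008, -0.996]] [0.00622126 0.53562956 1.21878211]
wrist [[340.7865964305486, 0.0, 284.7226493577122], [0.0, 340.7865964305486, 207.90977922188654], [0.0, 0.0, 1.0]] [[0.219, -0.976, -0.001], [-0.942, -0.212, 0.259], [-0.253, -0.056, -0.966]] [-0.65000337 -0.03437372  0.37752298]
```

View pics/scene0.png

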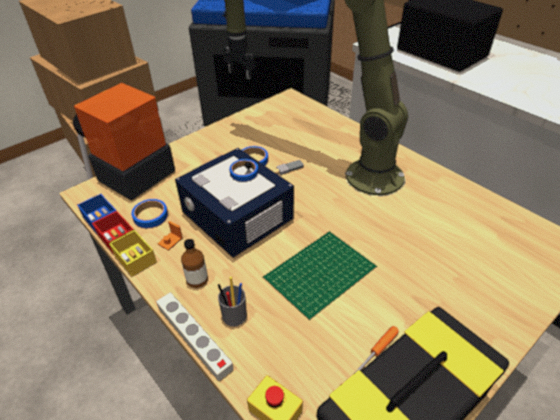

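View pics/top0.png

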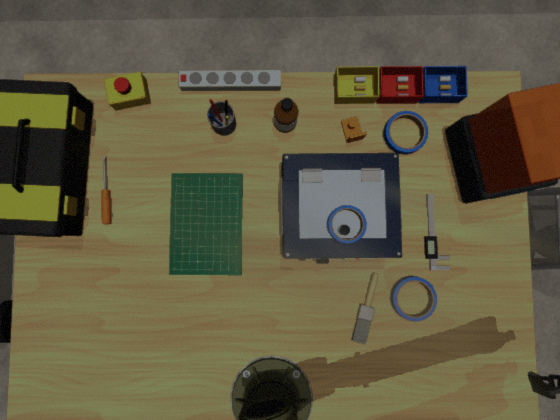

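Candidate tapes in the top image are the ring on the flap at (347,224), a larger one at back right (406,132), and a larger one at front right (414,298). By the description I want the ring on the flap, over the knob. I'll measure all three and check a close crop.

```bash
cat > h.py <<'E'
import numpy as np,cv2
def load(n): return dict(np.load(n))
def plane(d,uv,z):
    uv=np.atleast_2d(uv).astype(float);K,R,t=d["intrinsics"],d["R"],d["t"]
    r=np.c_[(uv-[K[0,2],K[1,2]])/[K[0,0],K[1,1]],np.ones(len(uv))]@R
    c=-R.T@t
    return c+r*((z-c[2])/r[:,2])[:,None]
def cloud(d):
    K,R,t=d["intrinsics"],d["R"],d["t"];z=d["z_map"]
    v,u=np.mgrid[:z.shape[0],:z.shape[1]]
    P=np.stack([(u-K[0,2])/K[0,0]*z,(v-K[1,2])/K[1,1]*z,z],-1)
    X=(P-t)@R; X[z==0]=np.nan
    return X
E
python3 - <<'E'
from h import *
d=load("pics/top0.npz");X=cloud(d);im=d["img"];hsv=cv2.cvtColor(im,cv2.COLOR_RGB2HSV)
m=cv2.inRange(hsv,(102,120,90),(125,255,255))
n,l,st,c=cv2.connectedComponentsWithStats(m)
for i in range(1,n):
    if st[i,4]>60:
        print(c[i].round(1),st[i],np.nanmedian(X[l==i],0).round(4))
        cs,_=cv2.findContours((l==i).astype(np.uint8),cv2.RETR_EXTERNAL,cv2.CHAIN_APPROX_NONE)
        z=np.nanpercentile(X[l==i][:,2],70)
        P=plane(d,cs[0][:,0],z); (cx,cy),r=cv2.minEnclosingCircle(P[:,:2].astype(np.float32)); print('   z',z,'circ',cx,cy,r*2)
m=cv2.inRange(hsv,(60,100,40),(90,255,255))
n,l,st,c=cv2.connectedComponentsWithStats(m); i=1+np.argmax(st[1:,4]);print('mat',st[i])
cs,_=cv2.findContours((l==i).astype(np.uint8),0,1);P=plane(d,max(cs,key=len)[:,0],.003)
print(cv2.minAreaRect(P[:,:2].astype(np.float32)))
# casing: top height
h=X[...,2]
m=((np.abs(h-.162)<.012)&(X[...,0]>.3)&(np.abs(X[...,1]+.2)<.25)).astype(np.uint8)
m=cv2.morphologyEx(m,cv2.MORPH_CLOSE,np.ones((9,9)));n,l,st,c=cv2.connectedComponentsWithStats(m);i=1+np.argmax(st[1:,4]);print(st[i])
cs,_=cv2.findContours((l==i).astype(np.uint8),0,1);P=plane(d,max(cs,key=len)[:,0],.16)
print('casing',cv2.minAreaRect(P[:,:2].astype(np.float32)))
# flap
m=cv2.inRange(hsv,(0,0,110),(179,70,255));m[:150]=0;m[265:]=0;m[:,:285]=0;m[:,398:]=0
cs,_=cv2.findContours(m,0,1);P=plane(d,max(cs,key=cv2.contourArea)[:,0],.165)
print('flap',cv2.minAreaRect(P[:,:2].astype(np.float32)))
# knob
m=((hsv[...,2]<60)&(np.hypot(*(np.mgrid[:420,:560]-np.array([228,346])[:,None,None]))<14)).astype(np.uint8)
n,l,st,c=cv2.connectedComponentsWithStats(m);i=1+np.argmax(st[1:,4]);print('knob',c[i],st[i],plane(d,c[i],.195),np.nanmax(X[l==i][:,2]))
cv2.imwrite("pics/crop.png",cv2.resize(im[140:270,270:460,::-1],None,fx=4,fy=4,interpolation=cv2.INTER_CUBIC))
E
```

```text
[439.3  85.2] [425  70  42  26 477] [ 0.9025 -0.4947  0.0035]
   z 0.005252557874462951 circ 0.9098011255264282 -0.5226321816444397 0.14197933673858643
[406.  131.8] [386 111  42  41 335] [ 0.7524 -0.3917  0.0301]
   z 0.03139261070044623 circ 0.7557880282402039 -0.394255667924881 0.12111233174800873
[346.3 223.6] [328 205  38  38 263] [ 0.4823 -0.1883  0.1884]
   z 0.18957291963385772 circ 0.47988682985305786 -0.18988479673862457 0.09467080980539322
[419.5 283.1] [398 277  38  23 123] [ 0.3269 -0.4209  0.0305]
   z 0.03198566897336784 circ 0.29393965005874634 -0.40817293524742126 0.10757617652416229
mat [ 170  174   72  101 4247]
((0.49157965183258057, 0.18818804621696472), (0.20474952459335327, 0.29259222745895386), 89.34375762939453)
[  283   153   119   106 12310]
casing ((0.5307193994522095, -0.18193505704402924), (0.2689145505428314, 0.2997269034385681), 0.3297481834888458)
flap ((0.5337312817573547, -0.18231633305549622), (0.21778082847595215, 0.17117191851139069), 89.8687744140625)
knob [344.    229.525] [339 225  11  10  80] [[ 0.46592058 -0.18191614  0.195     ]] 0.20932646848041445
```

View pics/crop.png

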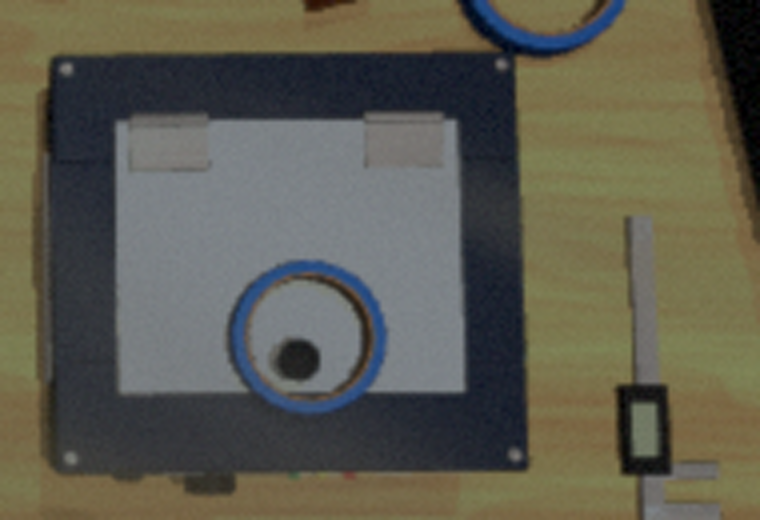

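The crop shows the ring on the flap around the black knob. It measures 95 mm across; the other two are larger (about 121 mm, and one partly masked). So this is the tape. I'll plan the approach with a small helper.

```bash
cat > g.py <<'E'
import numpy as np,sys
from scipy.spatial.transform import Rotation as Ro
from plant import bot
def go(p,ydeg):
    s=bot.state();R=Ro.from_quat(s["eef_rot"]);p=np.array(p)
    a=np.radians(ydeg);y=np.array([np.cos(a),np.sin(a),0]);z=np.array([0,0,-1.]);x=np.cross(y,z)
    T=Ro.from_matrix(np.c_[x,y,z]); T2=Ro.from_matrix(np.c_[-x,-y,z])
    d=R.inv()*T
    sh=R.inv().apply(p-s["ee_pos"])/.2
    print("t",round(s["t"],2),"shift",sh.round(4),"turn",(d.as_rotvec()/2/np.pi).round(4),"alt",((R.inv()*T2).as_rotvec()/2/np.pi).round(4),"| pos",np.round(s["ee_pos"],4),"w",round(s["gripper_width"],4),"F",np.round(s["force"],1),'q',np.round(s["q"],2))
if __name__=="__main__": go([float(v) for v in sys.argv[1:4]],float(sys.argv[4]))
E
python3 g.py 0.517 -0.211 0.30 -30
```

```text
t 0.15 shift [ 2.2914 -1.6529 -0.3054] turn [-2.000e-04 -1.000e-04 -1.315e-01] alt [-1.000e-04  3.000e-04  3.685e-01] | pos [ 0.1422 -0.6338  0.2385] w 0.0852 F [ 0.7 -0.9  0.3] q [ 1.36  0.32 -0.07  1.45  0.02  1.37 -0.06]
```

move_arm(
  motion=[
    [0.15,-0.1,-0.2,0,0,-0.015],
    [0.35,-0.24,-0.3,0,0,-0.03],
    [0.52,-0.36,-0.3,0,0,-0.045],
    [0.69,-0.48,-0.3,0,0,-0.06],
    [0.86,-0.6,-0.3,0,0,-0.07],
  ],
  gripper=-0.2,
  squeeze=60,
)

```text
t: 0.57
ee_pos: [0.2715, -0.4927, 0.2991]
eef_rot: [0.945, 0.326, 0.0, 0.0]
force: [0.8, -0.5, 0.1]
gripper_width: 0.0509
```

```bash
python3 g.py 0.517 -0.211 0.30 -30
```

```text
t 0.57 shift [ 1.835 -0.352 -0.004] turn [ 0.     -0.     -0.0609] alt [-0.000e+00 -1.000e-04  4.391e-01] | pos [ 0.2715 -0.4927  0.2991] w 0.0509 F [ 0.8 -0.5  0.1] q [ 1.23  0.12 -0.23  1.57  0.03  1.45  0.09]
```

move_arm(
  motion=[
    [0.2,-0.04,0,0,0,-0.015],
    [0.4,-0.08,0,0,0,-0.03],
    [0.6,-0.12,0,0,0,-0.045],
    [0.8,-0.16,0,0,0,-0.055],
    [1.0,-0.19,0,0,0,-0.061],
  ],
  gripper=0.0,
)

```text
t: 0.98
ee_pos: [0.4062, -0.3375, 0.2992]
eef_rot: [0.865, 0.502, -0.0, 0.0]
force: [1.1, -0.5, -1.0]
gripper_width: 0.0429
```

```bash
python3 g.py 0.517 -0.211 0.30 -30
```

```text
t 0.98 shift [ 0.8243  0.1665 -0.0043] turn [0.     0.     0.0006] alt [-1.000e-04  0.000e+00 -4.994e-01] | pos [ 0.4062 -0.3375  0.2992] w 0.0429 F [ 1.1 -0.5 -1. ] q [ 1.04  0.06 -0.41  1.65  0.02  1.44  0.11]
```

move_arm(
  motion=[
    [0.2,0.04,0,0,0,0],
    [0.4,0.08,0,0,0,0],
    [0.6,0.12,0,0,0,0],
    [0.75,0.16,0,0,0,0],
    [0.824,0.167,0,0,0,0],
  ],
)

```text
t: 1.4
ee_pos: [0.5199, -0.2059, 0.299]
eef_rot: [0.863, 0.504, 0.001, -0.0]
force: [-0.0, 1.1, -0.3]
gripper_width: 0.0426
```

```bash
python3 g.py 0.517 -0.211 0.177 -30; python3 - <<'E'
from plant import bot
import cv2,numpy as np
d=bot.snapshot("wrist"); np.savez("pics/w1.npz",**d); cv2.imwrite("pics/w1.png",d["img"][:,:,::-1])
E
```

```text
t 1.4 shift [-3.09e-02 -3.00e-04  6.10e-01] turn [ 0.     -0.0004  0.0016] alt [ 6.000e-04  1.000e-04 -4.984e-01] | pos [ 0.5199 -0.2059  0.299 ] w 0.0426 F [-0.   1.1 -0.3] q [ 0.84  0.14 -0.56  1.57  0.07  1.45 -0.24]
```

View pics/w1.png

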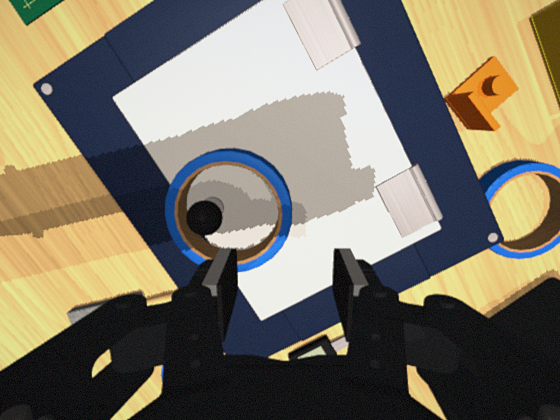

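The wrist view shows the ring at about (228,210) with the knob at (205,217), inside it and towards the front. I'll re-measure both from this view.

```bash
python3 - <<'E'
from h import *
d=load("pics/w1.npz");hsv=cv2.cvtColor(d["img"],cv2.COLOR_RGB2HSV);X=cloud(d)
m=cv2.inRange(hsv,(100,130,90),(118,255,255));m[:140]=0;m[280:]=0;m[:,:150]=0;m[:,300:]=0
m&=((X[...,2]>.183)*255).astype(np.uint8)
cs,_=cv2.findContours(m,0,1);c=max(cs,key=len)
for z in(.189,):
    P=plane(d,c[:,0],z)[:,:2];A=np.c_[2*P,np.ones(len(P))];b=(P**2).sum(1)
    for k in range(5):
        s=np.linalg.lstsq(A,b,rcond=None)[0];r=np.sqrt(s[2]+s[0]**2+s[1]**2);e=np.abs(np.hypot(*(P-s[:2]).T)-r);g=e<.004
        P=P[g];A=A[g];b=b[g]
    print(s[:2],r*2,len(P),plane(d,[205,217],.195))
E
```

```text
[ 0.4816375  -0.18904886] 0.0918512089312 389 [[ 0.46626949 -0.18280758  0.195     ]]
```

move_arm(
  motion=[
    [-0.03,0.004,0.15,0,0,0.001],
    [-0.03,0.004,0.3,0,0,0.001],
    [-0.03,0.004,0.42,0,0,0.001],
    [-0.03,0.004,0.5,0,0,0.001],
    [-0.03,0.004,0.5,0,0,0.001],
  ],
)

```text
t: 1.87
ee_pos: [0.5154, -0.2093, 0.1946]
eef_rot: [0.865, 0.502, -0.001, -0.004]
force: [-0.3, -0.0, 0.5]
gripper_width: 0.043
```

```bash
python3 g.py 0.518 -0.211 0.177 -30; python3 - <<'E'
from plant import bot
import cv2,numpy as np
d=bot.snapshot("wrist"); np.savez("pics/w2.npz",**d); cv2.imwrite("pics/w2.png",d["img"][:,:,::-1])
E
```

```text
t 1.87 shift [-0.0015  0.0161  0.088 ] turn [-0.0012 -0.0004  0.0009] alt [ 0.0007 -0.0019 -0.4991] | pos [ 0.5154 -0.2093  0.1946] w 0.043 F [-0.3 -0.   0.5] q [ 0.83  0.19 -0.55  1.73  0.1   1.26 -0.26]
```

View pics/w2.png

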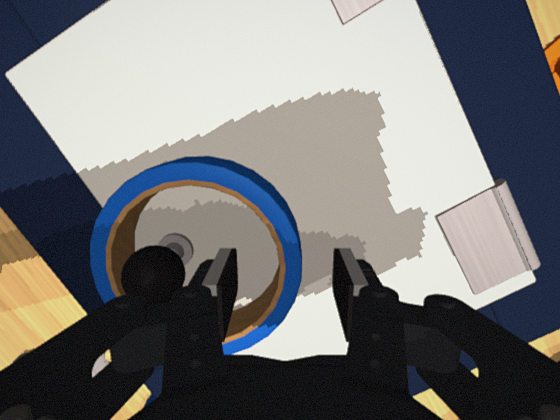

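The wall at about (287,265) lies midway between the pads, and the inner finger clears the knob. I'll descend and close.

move_arm(
  motion=[
    [0,0.008,0.03,-0.001,0,0],
    [0,0.012,0.06,-0.001,0,0],
    [0,0.012,0.08,-0.001,0,0],
    [0,0.012,0.085,-0.001,0,0],
    [0,0.012,0.085,-0.001,0,0],
  ],
)

```text
t: 2.33
ee_pos: [0.5188, -0.2107, 0.1801]
eef_rot: [0.865, 0.502, 0.002, 0.0]
force: [0.3, 1.1, -0.3]
gripper_width: 0.043
```

move_arm(
  motion=[
    [0,0,0,0,0,0],
    [0,0,0,0,0,0],
    [0,0,0,0,0,0],
    [0,0,0,0,0,0],
    [0,0,0,0,0,0],
  ],
  gripper=1,
  squeeze=50,
)

```text
t: 2.75
ee_pos: [0.5191, -0.2108, 0.1806]
eef_rot: [0.865, 0.502, 0.002, 0.0]
force: [-0.8, 0.3, 3.4]
gripper_width: 0.0102
```

```bash
python3 g.py 0.518 -0.211 0.27 -30
```

```text
t 2.75 shift [-0.0021 -0.003  -0.4468] turn [ 0.0004 -0.0005  0.0009] alt [ 0.0007  0.0007 -0.4991] | pos [ 0.5191 -0.2108  0.1806] w 0.0102 F [-0.8  0.3  3.4] q [ 0.83  0.21 -0.55  1.74  0.11  1.22 -0.27]
```

move_arm(
  motion=[
    [0,0,-0.05,0,0,0],
    [0,0,-0.15,0,0,0],
    [0,0,-0.27,0,0,0],
    [0,0,-0.38,0,0,0],
    [0,0,-0.45,0,0,0],
  ],
)

```text
t: 3.17
ee_pos: [0.5195, -0.211, 0.2736]
eef_rot: [0.865, 0.503, 0.003, 0.002]
force: [0.6, -0.9, -1.3]
gripper_width: 0.0097
```

```bash
python3 g.py 0.532 0.204 0.27 21; python3 - <<'E'
from plant import bot
import cv2,numpy as np
d=bot.snapshot("scene"); cv2.imwrite("pics/s3.png",cv2.resize(d["img"][80:290,130:410,::-1],None,fx=2.5,fy=2.5))
E
```

```text
t 3.17 shift [ 1.834  -0.9725  0.0181] turn [ 1.100e-03 -1.000e-04 -1.407e-01] alt [-1.000e-04 -1.300e-03  3.593e-01] | pos [ 0.5195 -0.211   0.2736] w 0.0097 F [ 0.6 -0.9 -1.3] q [ 0.84  0.15 -0.56  1.61  0.08  1.4  -0.24]
```

View pics/s3.png

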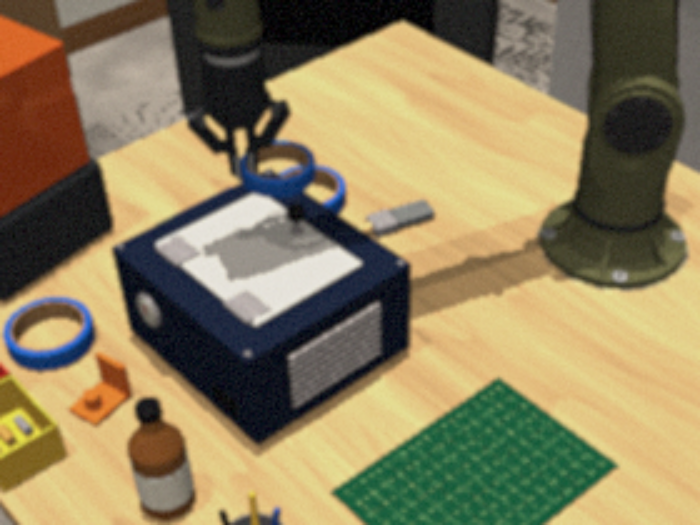

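The tape is lifted clear of the knob and level in the gripper. Next I'll carry it across.

move_arm(
  motion=[
    [0.12,-0.06,0,0,0,-0.01],
    [0.28,-0.15,0,0,0,-0.02],
    [0.45,-0.24,0,0,0,-0.035],
    [0.62,-0.33,0,0,0,-0.05],
    [0.78,-0.41,0,0,0,-0.06],
  ],
)

```text
t: 3.63
ee_pos: [0.5257, -0.0327, 0.2751]
eef_rot: [0.753, 0.658, 0.003, 0.004]
force: [1.0, 0.3, -0.6]
gripper_width: 0.0097
```

```bash
python3 g.py 0.532 0.204 0.27 21
```

```text
t 3.63 shift [ 1.1771 -0.1289  0.0236] turn [ 0.0014  0.0005 -0.0799] alt [ 0.0006 -0.0019  0.4201] | pos [ 0.5257 -0.0327  0.2751] w 0.0097 F [ 1.   0.3 -0.6] q [ 0.69  0.08 -0.71  1.69  0.05  1.39 -0.16]
```

move_arm(
  motion=[
    [0.14,-0.02,0,0,0,-0.012],
    [0.32,-0.04,0,0,0,-0.026],
    [0.5,-0.055,0,0,0,-0.04],
    [0.68,-0.075,0,0,0,-0.055],
    [0.86,-0.095,0,0,0,-0.07],
  ],
)

```text
t: 4.05
ee_pos: [0.5294, 0.142, 0.2744]
eef_rot: [0.59, 0.808, 0.002, 0.004]
force: [-0.1, 0.1, -1.3]
gripper_width: 0.01
```

```bash
python3 g.py 0.532 0.204 0.18 21
```

```text
t 4.05 shift [0.2937 0.1032 0.4712] turn [ 0.0012  0.0008 -0.0091] alt [ 0.0013 -0.0019  0.4909] | pos [0.5294 0.142  0.2744] w 0.01 F [-0.1  0.1 -1.3] q [ 0.49  0.16 -0.88  1.64  0.13  1.4  -0.1 ]
```

move_arm(
  motion=[
    [0.12,0.04,0.05,0.001,0,-0.005],
    [0.23,0.08,0.15,0.001,0,-0.009],
    [0.294,0.103,0.27,0.001,0,-0.009],
    [0.294,0.103,0.4,0.001,0,-0.009],
    [0.294,0.103,0.5,0.001,0,-0.009],
  ],
)

```text
t: 4.47
ee_pos: [0.5303, 0.2055, 0.1717]
eef_rot: [0.565, 0.825, -0.002, 0.002]
force: [-0.8, -0.7, -1.3]
gripper_width: 0.0102
```

```bash
python3 g.py 0.532 0.204 0.05 21
```

```text
t 4.47 shift [-0.0074  0.0057  0.6087] turn [-0.0002  0.0007  0.0005] alt [-1.100e-03 -3.000e-04 -4.995e-01] | pos [0.5303 0.2055 0.1717] w 0.0102 F [-0.8 -0.7 -1.3] q [ 0.34  0.31 -0.9   1.72  0.26  1.24 -0.25]
```

move_arm(
  motion=[
    [-0.007,0.006,0.1,0,0.0007,0],
    [-0.007,0.006,0.22,0,0.0007,0],
    [-0.007,0.006,0.35,0,0.0007,0],
    [-0.007,0.006,0.48,0,0.0007,0],
    [-0.007,0.006,0.6,0,0.0007,0],
  ],
)

```text
t: 4.88
ee_pos: [0.531, 0.2039, 0.0497]
eef_rot: [0.565, 0.825, -0.001, -0.001]
force: [-0.1, -0.3, -1.1]
gripper_width: 0.0096
```

```bash
python3 g.py 0.532 0.204 0.0186 21;  python3 - <<'E'
from plant import bot
import cv2,numpy as np
d=bot.snapshot("top"); np.savez("pics/t4.npz",**d); cv2.imwrite("pics/t4.png",cv2.resize(d["img"][140:300,130:330,::-1],None,fx=4,fy=3.7))
from h import *
X=cloud(d);hsv=cv2.cvtColor(d["img"],cv2.COLOR_RGB2HSV);m=cv2.inRange(hsv,(102,120,70),(125,255,255))>0
m[:160]=0;m[290:]=0;m[:,:160]=0;m[:,250:]=0
P=X[m];P=P[~np.isnan(P[:,0])];P=P[P[:,2]>.03];print(len(P),P.min(0),P.max(0))
A=np.c_[P[:,:2],np.ones(len(P))];print(np.linalg.lstsq(A,P[:,2],rcond=None)[0])
E
```

```text
t 4.88 shift [-0.0011  0.0051  0.1553] turn [-0.0004 -0.      0.0006] alt [ 1.000e-04 -6.000e-04 -4.994e-01] | pos [0.531  0.2039 0.0497] w 0.0096 F [-0.1 -0.3 -1.1] q [ 0.28  0.45 -0.83  1.83  0.38  1.03 -0.33]
42 [0.48692651 0.14249244 0.0519116 ] [0.53497449 0.17725332 0.06327608]
[-0.00023399 -0.01950896  0.06040365]
```

View pics/t4.png

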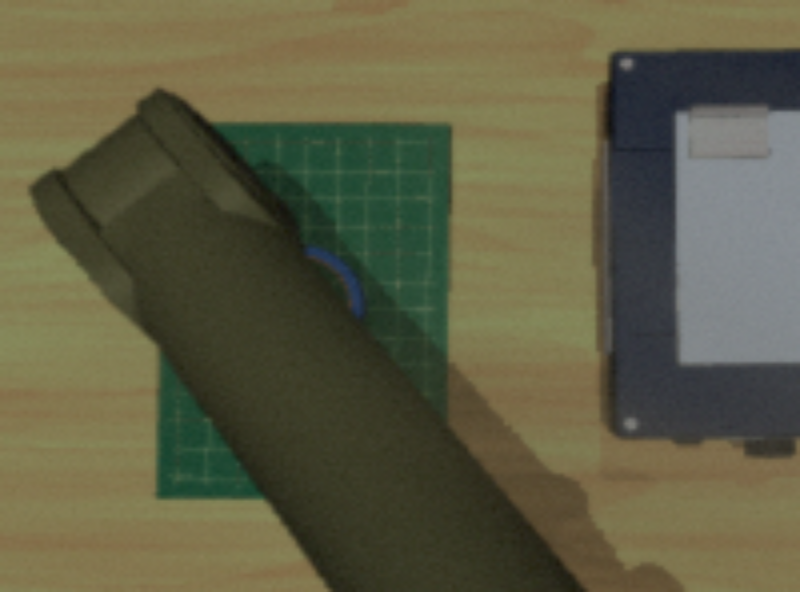

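The part of the tape in view is level (slope 0.02), with its underside 15.7 mm below the TCP. I'll lower it onto the mat slowly.

move_arm(
  motion=[
    [0,0.003,0.05,0,0,0],
    [0,0.005,0.1,0,0,0],
    [0,0.005,0.135,0,0,0],
    [0,0.005,0.15,0,0,0],
    [0,0.005,0.154,0,0,0],
  ],
)

```text
t: 5.35
ee_pos: [0.5289, 0.2025, 0.0183]
eef_rot: [0.565, 0.825, -0.005, -0.002]
force: [-11.6, -7.0, 32.7]
gripper_width: 0.0099
```

move_arm(
  motion=[
    [0,0,0,0,0,0],
    [0,0,0,0,0,0],
  ],
)

```text
t: 5.52
ee_pos: [0.5305, 0.2034, 0.0202]
eef_rot: [0.565, 0.825, -0.004, -0.001]
force: [0.3, 0.1, -0.4]
gripper_width: 0.0099
```

move_arm(
  motion=[
    [0,0,0.006,0,0,0],
    [0,0,0.006,0,0,0],
    [0,0,0.006,0,0,0],
  ],
)

```text
t: 5.77
ee_pos: [0.5305, 0.2033, 0.0188]
eef_rot: [0.565, 0.825, -0.004, -0.001]
force: [-0.1, 0.5, -1.4]
gripper_width: 0.0097
```

move_arm(
  motion=[
    [0,0,0,0,0,0],
    [0,0,0,0,0,0],
    [0,0,0,0,0,0],
    [0,0,0,0,0,0],
  ],
  gripper=0.1,
)

```text
t: 6.1
ee_pos: [0.5305, 0.2033, 0.0187]
eef_rot: [0.565, 0.825, -0.004, -0.001]
force: [-0.3, -0.1, 0.0]
gripper_width: 0.0382
```

move_arm(
  motion=[
    [0,0,-0.03,0,0,0],
    [0,0,-0.1,0,0,0],
    [0,0,-0.25,0,0,0],
    [0,0,-0.42,0,0,0],
    [0,0,-0.6,0,0,0],
  ],
)

```text
t: 6.52
ee_pos: [0.5306, 0.2041, 0.1406]
eef_rot: [0.565, 0.825, -0.004, -0.001]
force: [1.0, 0.9, 1.0]
gripper_width: 0.0386
```

```bash
python3 g.py 0.466 -0.182 0.3 0;  python3 - <<'E'
from plant import bot
import cv2,numpy as np
d=bot.snapshot("wrist"); np.savez("pics/w5.npz",**d); cv2.imwrite("pics/w5.png",d["img"][:,:,::-1])
E
```

```text
t 6.52 shift [-1.6842 -1.0073 -0.7845] turn [-0.0013  0.0006  0.059 ] alt [-0.0008 -0.0018 -0.441 ] | pos [0.5306 0.2041 0.1406] w 0.0386 F [1.  0.9 1. ] q [ 0.33  0.35 -0.88  1.75  0.29  1.19 -0.26]
```

View pics/w5.png

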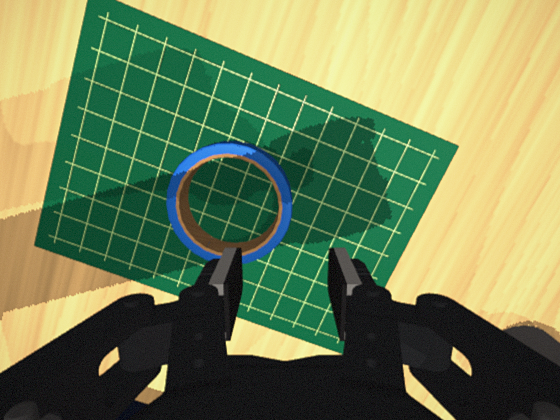

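The tape lies flat near the middle of the mat, at about (230,203), and is let go. Next is the knob, with the jaws along the extractor's y.

```bash
python3 g.py 0.466 -0.182 0.3 -90
```

```text
t 6.57 shift [-1.6888 -1.0225 -0.754 ] turn [ 1.000e-03 -2.000e-04  3.091e-01] alt [ 1.000e-04  9.000e-04 -1.909e-01] | pos [0.5348 0.2066 0.1487] w 0.0387 F [3.1 1.9 5.4] q [ 0.33  0.34 -0.89  1.74  0.29  1.19 -0.26]
```

move_arm(
  motion=[
    [0,0,-0.2,0,0,0.01],
    [-0.05,-0.03,-0.4,0,0,0.025],
    [-0.2,-0.12,-0.6,0,0,0.04],
    [-0.36,-0.22,-0.76,0,0,0.055],
    [-0.54,-0.32,-0.78,0,0,0.07],
  ],
)

```text
t: 6.98
ee_pos: [0.5174, 0.1068, 0.3025]
eef_rot: [0.73, 0.683, 0.004, 0.004]
force: [0.5, -0.3, -0.4]
gripper_width: 0.0383
```

```bash
python3 g.py 0.466 -0.182 0.3 -90
```

```text
t 6.98 shift [-1.4579 -0.1595  0.0101] turn [ 0.0015 -0.0015  0.2393] alt [ 0.0016  0.0015 -0.2607] | pos [0.5174 0.1068 0.3025] w 0.0383 F [ 0.5 -0.3 -0.4] q [ 0.53  0.08 -0.82  1.64  0.06  1.44 -0.36]
```

move_arm(
  motion=[
    [-0.17,-0.02,0,0,0,0.018],
    [-0.35,-0.04,0,0,0,0.037],
    [-0.53,-0.06,0,0,0,0.055],
    [-0.71,-0.08,0,0,0,0.074],
    [-0.89,-0.1,0,0,0,0.093],
  ],
)

```text
t: 7.4
ee_pos: [0.4849, -0.0705, 0.3037]
eef_rot: [0.897, 0.441, 0.006, 0.004]
force: [1.7, -0.1, 0.8]
gripper_width: 0.0388
```

```bash
python3 g.py 0.466 -0.182 0.3 -90
```

```text
t 7.4 shift [-0.4995  0.265   0.0181] turn [ 0.0013 -0.002   0.1455] alt [ 0.0024  0.0016 -0.3545] | pos [ 0.4849 -0.0705  0.3037] w 0.0388 F [ 1.7 -0.1  0.8] q [ 0.74 -0.04 -0.62  1.72 -0.02  1.44 -0.54]
```

move_arm(
  motion=[
    [-0.12,0.06,0,0,0,0.019],
    [-0.24,0.13,0,0,0,0.038],
    [-0.36,0.19,0,0,-0.001,0.057],
    [-0.46,0.24,0,0.001,-0.002,0.076],
    [-0.5,0.265,0,0.001,-0.002,0.095],
  ],
)

```text
t: 7.82
ee_pos: [0.4648, -0.1855, 0.3046]
eef_rot: [0.988, 0.153, 0.0, 0.003]
force: [-0.1, -0.6, -0.3]
gripper_width: 0.0382
```

```bash
python3 g.py 0.466 -0.182 0.3 -90
```

```text
t 7.82 shift [ 0.0108 -0.0149  0.0227] turn [ 0.0009 -0.      0.049 ] alt [ 1.00e-04  1.30e-03 -4.51e-01] | pos [ 0.4648 -0.1855  0.3046] w 0.0382 F [-0.1 -0.6 -0.3] q [ 0.85 -0.01 -0.52  1.7   0.    1.45 -0.93]
```

move_arm(
  motion=[
    [0.011,-0.015,0.05,0.001,0,0.019],
    [0.011,-0.015,0.12,0.001,0,0.037],
    [0.011,-0.015,0.2,0.001,0,0.049],
    [0.011,-0.015,0.2,0.001,0,0.049],
    [0.011,-0.015,0.2,0.001,0,0.049],
  ],
  gripper=-0.1,
)

```text
t: 8.23
ee_pos: [0.4658, -0.1817, 0.265]
eef_rot: [1.0, 0.001, -0.0, -0.0]
force: [-0.1, 0.2, 1.0]
gripper_width: 0.047
```

```bash
python3 g.py 0.466 -0.182 0.186 -90; python3 - <<'E'
from plant import bot
import cv2,numpy as np
d=bot.snapshot("wrist"); np.savez("pics/w6.npz",**d); cv2.imwrite("pics/w6.png",d["img"][:,:,::-1])
E
```

```text
t 8.23 shift [0.0009 0.002  0.3948] turn [-0.0001  0.      0.0004] alt [-0.000e+00 -2.000e-04 -4.996e-01] | pos [ 0.4658 -0.1817  0.265 ] w 0.047 F [-0.1  0.2  1. ] q [ 0.85  0.01 -0.53  1.76  0.    1.37 -1.25]
```

View pics/w6.png

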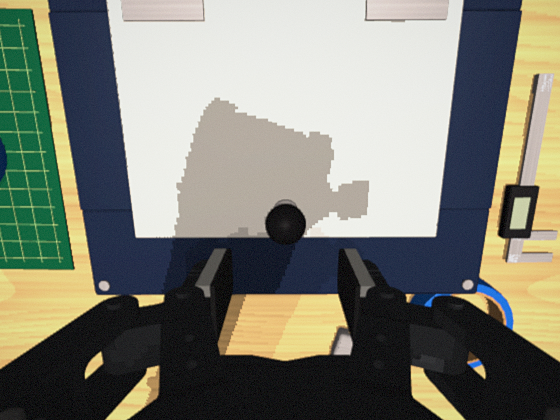

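The knob at (286,224) is centred between the pads. I'll descend and grip it.

move_arm(
  motion=[
    [0,0.002,0.1,0,0,0],
    [0,0.002,0.22,0,0,0],
    [0,0.002,0.33,0,0,0],
    [0,0.002,0.4,0,0,0],
    [0,0.002,0.4,0,0,0],
  ],
)

```text
t: 8.7
ee_pos: [0.4653, -0.1816, 0.1841]
eef_rot: [1.0, 0.002, -0.001, -0.001]
force: [-0.6, 0.1, -0.2]
gripper_width: 0.0468
```

move_arm(
  motion=[
    [0,0,0,0,0,0],
    [0,0,0,0,0,0],
    [0,0,0,0,0,0],
    [0,0,0,0,0,0],
  ],
  gripper=1,
  squeeze=50,
)

```text
t: 9.03
ee_pos: [0.4661, -0.182, 0.1859]
eef_rot: [1.0, 0.003, 0.0, -0.0]
force: [-0.9, 0.6, 4.5]
gripper_width: 0.023
```

```bash
cat > arc.py <<'E'
import sys,numpy as np
from plant import bot
s=bot.state();p=np.array(s["ee_pos"]);print(s["t"],p.round(4),s["gripper_width"],np.round(s["force"],1),np.round(s["q"],2))
off=float(sys.argv[1])  # grasp z - tcp z
H=np.array([.621,.160]);v=np.array([p[0],p[2]+off])-H
r=.159;a0=np.arctan2(.035,.155);now=np.pi-np.arctan2(v[1],v[0])-a0
print("angle",now,"r",np.hypot(*v))
for k in range(1,11):
    th=now+k*float(sys.argv[2]);b=np.pi-a0-th;q=H+r*np.array([np.cos(b),np.sin(b)])
    print(round(th,2),"dx %.3f dz(tool) %.3f"%((q[0]-p[0])/.2,-(q[1]-off-p[2])/.2))
E
python3 arc.py .011 .1; python3 g.py .466 -.182 .186 -90
```

```text
9.0333 [ 0.4661 -0.182   0.1859] 0.023049748901848962 [-0.9  0.6  4.5] [ 0.84  0.06 -0.53  1.87  0.03  1.22 -1.27]
angle 0.011823218361198234 r 0.15919367869993026
0.11 dx 0.023 dz(tool) -0.076
0.21 dx 0.053 dz(tool) -0.150
0.31 dx 0.090 dz(tool) -0.220
0.41 dx 0.134 dz(tool) -0.286
0.51 dx 0.184 dz(tool) -0.348
0.61 dx 0.240 dz(tool) -0.404
0.71 dx 0.302 dz(tool) -0.455
0.81 dx 0.368 dz(tool) -0.499
0.91 dx 0.438 dz(tool) -0.536
1.01 dx 0.512 dz(tool) -0.566
t 9.03 shift [-0.0007  0.0002 -0.0005] turn [-0.0001 -0.      0.0008] alt [ 1.000e-04 -1.000e-04 -4.992e-01] | pos [ 0.4661 -0.182   0.1859] w 0.023 F [-0.9  0.6  4.5] q [ 0.84  0.06 -0.53  1.87  0.03  1.22 -1.27]
```

The width of 23 mm is less than the ball's 26 mm, so the grip may be off the equator. I'll take a look.

```bash
python3 - <<'E'
from plant import bot
import cv2,numpy as np
d=bot.snapshot("wrist"); cv2.imwrite("pics/w7.png",d["img"][:,:,::-1])
d=bot.snapshot("top"); cv2.imwrite("pics/t7.png",d["img"][:,:,::-1])
E
```

```text
(no output)
```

View pics/w7.png

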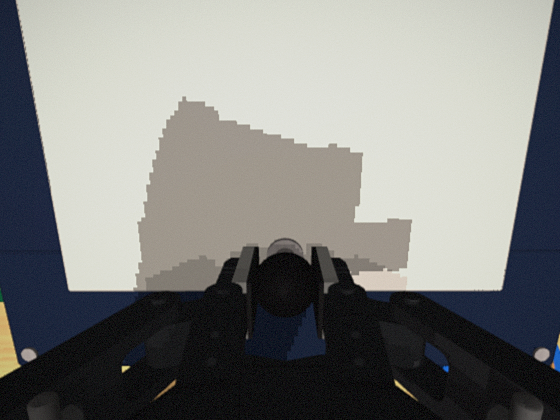

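The ball sits between the pads at (286,283). I'll start the arc gently and check that the knob follows.

move_arm(
  motion=[
    [0.01,0,-0.038,0,0,0],
    [0.023,0,-0.076,0,0,0],
    [0.037,0,-0.113,0,0,0],
    [0.053,0,-0.15,0,0,0],
    [0.07,0,-0.185,0,0,0],
  ],
)

```text
t: 9.55
ee_pos: [0.48, -0.1818, 0.2233]
eef_rot: [1.0, 0.002, -0.0, -0.0]
force: [-0.9, -0.0, -4.4]
gripper_width: 0.0235
```

```bash
python3 arc.py .011 .1;python3 - <<'E'
from plant import bot
import cv2,numpy as np
d=bot.snapshot("scene"); cv2.imwrite("pics/s8.png",cv2.resize(d["img"][80:290,130:410,::-1],None,fx=2.5,fy=2.5))
E
```

```text
9.55 [ 0.48   -0.1818  0.2233] 0.023461680534693927 [-0.9 -0.  -4.4] [ 0.83  0.07 -0.54  1.79  0.04  1.29 -1.28]
angle 0.2630536198444041 r 0.15935833658197573
0.36 dx 0.042 dz(tool) -0.068
0.46 dx 0.089 dz(tool) -0.131
0.56 dx 0.143 dz(tool) -0.190
0.66 dx 0.201 dz(tool) -0.244
0.76 dx 0.265 dz(tool) -0.291
0.86 dx 0.334 dz(tool) -0.332
0.96 dx 0.406 dz(tool) -0.365
1.06 dx 0.481 dz(tool) -0.391
1.16 dx 0.558 dz(tool) -0.410
1.26 dx 0.637 dz(tool) -0.421
```

View pics/s8.png

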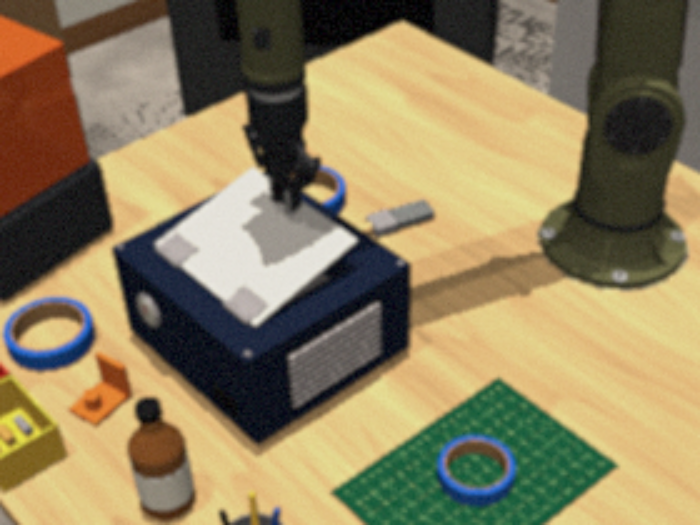

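The flap is lifting with the knob and the tape is still on the mat. I'll continue along the arc.

move_arm(
  motion=[
    [0.042,0,-0.068,0,0,0],
    [0.089,0,-0.131,0,0,0],
    [0.143,0,-0.19,0,0,0],
    [0.201,0,-0.244,0,0,0],
    [0.265,0,-0.291,0,0,0],
  ],
)

```text
t: 10.02
ee_pos: [0.5339, -0.1815, 0.2834]
eef_rot: [1.0, 0.002, -0.0, -0.0]
force: [0.3, -0.8, -5.8]
gripper_width: 0.0234
```

```bash
python3 arc.py .011 .1
```

```text
10.0167 [ 0.5339 -0.1815  0.2834] 0.023396429298967958 [ 0.3 -0.8 -5.8] [ 0.78  0.16 -0.56  1.59  0.08  1.42 -1.35]
angle 0.7737257469369295 r 0.16012639911564372
0.87 dx 0.072 dz(tool) -0.035
0.97 dx 0.144 dz(tool) -0.068
1.07 dx 0.220 dz(tool) -0.093
1.17 dx 0.297 dz(tool) -0.111
1.27 dx 0.376 dz(tool) -0.121
1.37 dx 0.455 dz(tool) -0.123
1.47 dx 0.535 dz(tool) -0.117
1.57 dx 0.613 dz(tool) -0.103
1.67 dx 0.689 dz(tool) -0.081
1.77 dx 0.763 dz(tool) -0.052
```

move_arm(
  motion=[
    [0.072,0,-0.037,0,0,0],
    [0.144,0,-0.07,0,0,0],
    [0.22,0,-0.096,0,0,0],
    [0.297,0,-0.114,0,0,0],
    [0.376,0,-0.124,0,0,0],
  ],
)

```text
t: 10.43
ee_pos: [0.6094, -0.181, 0.3088]
eef_rot: [1.0, 0.002, -0.001, -0.0]
force: [-0.6, -0.4, -6.1]
gripper_width: 0.0225
```

```bash
python3 arc.py .011 .08
```

```text
10.4333 [ 0.6094 -0.181   0.3088] 0.02253883408467477 [-0.6 -0.4 -6.1] [ 0.68  0.32 -0.57  1.36  0.17  1.51 -1.44]
angle 1.2759529933788207 r 0.1602519274783256
1.36 dx 0.064 dz(tool) 0.004
1.44 dx 0.128 dz(tool) 0.007
1.52 dx 0.191 dz(tool) 0.015
1.6 dx 0.253 dz(tool) 0.028
1.68 dx 0.314 dz(tool) 0.046
1.76 dx 0.373 dz(tool) 0.069
1.84 dx 0.430 dz(tool) 0.097
1.92 dx 0.485 dz(tool) 0.129
2.0 dx 0.538 dz(tool) 0.165
2.08 dx 0.587 dz(tool) 0.205
```

move_arm(
  motion=[
    [0.064,0,0.002,0,0,0],
    [0.128,0,0.006,0,0,0],
    [0.191,0,0.014,0,0,0],
    [0.253,0,0.027,0,0,0],
    [0.314,0,0.045,0,0,0],
  ],
)

```text
t: 10.85
ee_pos: [0.6737, -0.1808, 0.3007]
eef_rot: [1.0, 0.002, 0.0, -0.0]
force: [0.4, -0.7, -0.8]
gripper_width: 0.0001
```

```bash
python3 arc.py .011 .08;python3 - <<'E'
from plant import bot
import cv2,numpy as np
d=bot.snapshot("scene"); cv2.imwrite("pics/s9.png",cv2.resize(d["img"][60:270,130:410,::-1],None,fx=2.5,fy=2.5))
E
```

```text
10.85 [ 0.6737 -0.1808  0.3007] 0.0001238474595030678 [ 0.4 -0.7 -0.8] [ 0.6   0.46 -0.56  1.2   0.24  1.54 -1.49]
angle 1.6830636666906584 r 0.1606234630006603
1.76 dx 0.057 dz(tool) 0.031
1.84 dx 0.114 dz(tool) 0.059
1.92 dx 0.168 dz(tool) 0.091
2.0 dx 0.220 dz(tool) 0.128
2.08 dx 0.269 dz(tool) 0.169
2.16 dx 0.315 dz(tool) 0.213
2.24 dx 0.356 dz(tool) 0.261
2.32 dx 0.394 dz(tool) 0.312
2.4 dx 0.428 dz(tool) 0.366
2.48 dx 0.457 dz(tool) 0.423
```

View pics/s9.png

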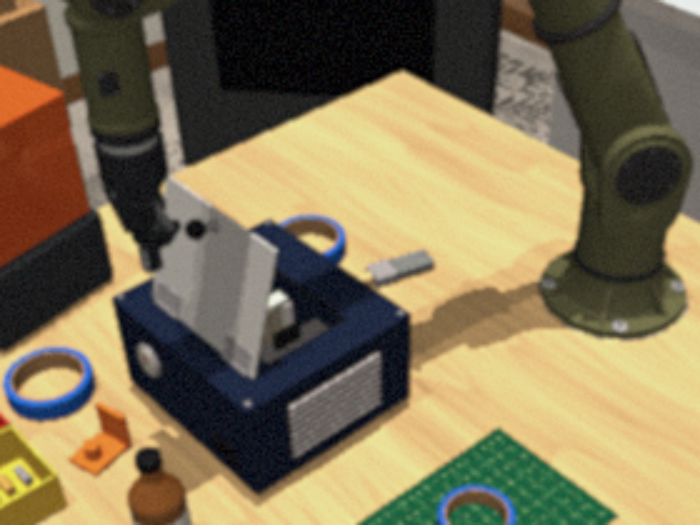

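The knob slipped out near the end. The flap now stands by itself at roughly 1.35 rad, with the fingers behind it. I'll go up, over to the front side, and push on its underside.

move_arm(
  motion=[
    [0.05,0,-0.1,0,0,0],
    [0.05,0,-0.25,0,0,0],
    [0.05,0,-0.42,0,0,0],
    [0.0,0,-0.5,0,0,0],
    [-0.1,0,-0.5,0,0,0],
  ],
)

```text
t: 11.32
ee_pos: [0.6572, -0.1797, 0.4035]
eef_rot: [1.0, 0.003, 0.005, -0.001]
force: [-0.0, -0.1, 0.0]
gripper_width: 0.0
```

```bash
python3 g.py .53 -.182 .30 -90;python3 - <<'E'
from plant import bot
import cv2,numpy as np
from h import *
d=bot.snapshot("scene"); X=cloud(d);hsv=cv2.cvtColor(d["img"],cv2.COLOR_RGB2HSV)
m=(hsv[...,1]<60)&(X[...,2]>.18)&(np.abs(X[...,1]+.18)<.105)&(X[...,0]>.45)&(X[...,0]<.7)&(X[...,2]<.34)
P=X[m];print(len(P),P.min(0),P.max(0));
for a,b in[(.18,.2),(.22,.24),(.26,.28),(.3,.32),(.32,.34)]:
    k=(P[:,2]>a)&(P[:,2]<b);print(a,k.sum(),np.median(P[k],0).round(4))
E
```

```text
t 11.32 shift [-0.6408  0.0088  0.5114] turn [-0.0004 -0.0015  0.001 ] alt [ 0.0023 -0.0006 -0.499 ] | pos [ 0.6572 -0.1797  0.4035] w 0.0 F [-0.  -0.1  0. ] q [ 0.59  0.42 -0.56  1.05  0.22  1.72 -1.46]
1996 [ 0.5688733  -0.28475409  0.18000066] [ 0.62625369 -0.07511349  0.33175036]
0.18 263 [ 0.6176 -0.1712  0.1898]
0.22 258 [ 0.6053 -0.1707  0.2301]
0.26 265 [ 0.5927 -0.1679  0.2688]
0.3 312 [ 0.5806 -0.1722  0.3113]
0.32 160 [ 0.5765 -0.1759  0.3248]
```

The flap stands at about 1.27 rad, with its top edge at x≈0.57. I'll cross over above it and come down in front.

move_arm(
  motion=[
    [-0.15,0,0,0,-0.001,0],
    [-0.32,0,0,0,-0.001,0],
    [-0.5,0,0.0,0,-0.001,0],
    [-0.65,0,0.05,0,-0.001,0],
    [-0.72,0,0.15,0,-0.001,0],
  ],
)

```text
t: 11.78
ee_pos: [0.5067, -0.1817, 0.3753]
eef_rot: [1.0, 0.001, 0.001, 0.002]
force: [1.2, -0.2, 0.3]
gripper_width: 0.0004
```

```bash
python3 g.py .52 -.182 .30 -90
```

```text
t 11.78 shift [6.560e-02 3.000e-04 3.768e-01] turn [ 0.0006 -0.0004  0.0004] alt [ 0.0006  0.0009 -0.4996] | pos [ 0.5067 -0.1817  0.3753] w 0.0004 F [ 1.2 -0.2  0.3] q [ 0.81  0.08 -0.55  1.48  0.04  1.59 -1.31]
```

move_arm(
  motion=[
    [0.02,0,0.1,0,0,0],
    [0.04,0,0.22,0,0,0],
    [0.06,0,0.33,0,0,0],
    [0.07,0,0.4,0,0,0],
    [0.1,0,0.4,0,0,0],
  ],
)

```text
t: 12.2
ee_pos: [0.5246, -0.1819, 0.2924]
eef_rot: [1.0, 0.001, -0.001, 0.001]
force: [-0.1, -0.1, -0.6]
gripper_width: 0.0002
```

```bash
python3 g.py .622 -.182 .295 -90
```

```text
t 12.2 shift [ 0.4871  0.001  -0.0143] turn [0.0004 0.0005 0.0002] alt [-0.0007  0.0006 -0.4998] | pos [ 0.5246 -0.1819  0.2924] w 0.0002 F [-0.1 -0.1 -0.6] q [ 0.8   0.13 -0.56  1.59  0.08  1.44 -1.34]
```

move_arm(
  motion=[
    [0.08,0,-0.01,0,0,0],
    [0.17,0,-0.01,0,0,0],
    [0.26,0,-0.01,0,0,0],
    [0.34,0,-0.01,0,0,0],
    [0.42,0,-0.01,0,0,0],
  ],
)

```text
t: 12.62
ee_pos: [0.6116, -0.1823, 0.3005]
eef_rot: [1.0, 0.0, 0.003, 0.003]
force: [-1.8, 0.3, 13.9]
gripper_width: 0.0003
```

move_arm(
  motion=[
    [0.03,0,0,0,0,0],
    [0.06,0,0,0,0,0],
    [0.08,0,0,0,0,0],
    [0.08,0,0,0,0,0],
  ],
)

```text
t: 12.95
ee_pos: [0.6281, -0.1822, 0.3006]
eef_rot: [1.0, 0.0, 0.003, 0.002]
force: [-0.8, 0.3, -0.1]
gripper_width: 0.0002
```

```bash
cat > flap.py <<'E'
from plant import bot
import cv2,numpy as np
from h import *
d=bot.snapshot("scene"); X=cloud(d);hsv=cv2.cvtColor(d["img"],cv2.COLOR_RGB2HSV)
m=(hsv[...,1]<60)&(X[...,2]>.18)&(np.abs(X[...,1]+.18)<.105)&(X[...,0]>.45)&(X[...,0]<.7)&(X[...,2]<.34)
P=X[m]
for a,b in[(.18,.2),(.22,.24),(.26,.28),(.3,.32),(.32,.34)]:
    k=(P[:,2]>a)&(P[:,2]<b);print(a,k.sum(),np.median(P[k],0).round(4))
import sys
cv2.imwrite(sys.argv[1],cv2.resize(d["img"][60:270,130:410,::-1],None,fx=2.5,fy=2.5))
E
python3 flap.py pics/s10.png;python3 g.py .622 -.182 .295 -90
```

```text
0.18 133 [ 0.6314 -0.1744  0.1897]
0.22 119 [ 0.6367 -0.1594  0.2294]
0.26 135 [ 0.6421 -0.1618  0.2704]
0.3 207 [ 0.6482 -0.1733  0.3117]
0.32 187 [ 0.6491 -0.1739  0.329 ]
t 13.0 shift [-0.0286 -0.0013  0.0265] turn [ 0.0008 -0.001   0.    ] alt [ 0.0015  0.0012 -0.5   ] | pos [ 0.6277 -0.1822  0.3003] w 0.0001 F [-0.2  0.3 -1.3] q [ 0.67  0.36 -0.57  1.34  0.19  1.5  -1.46]
```

View pics/s10.png

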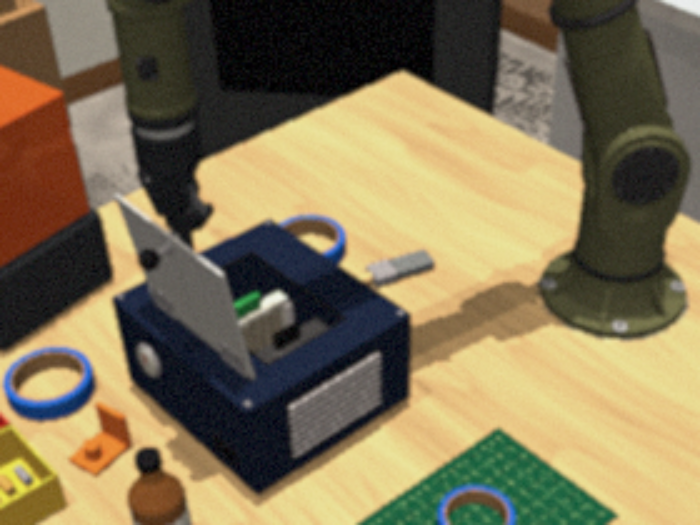

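The flap is at about 1.71 rad and standing by itself. I'll back off, open, and hover over the green tab.

move_arm(
  motion=[
    [-0.1,0.02,-0.02,0,0,0],
    [-0.2,0.06,-0.05,0,0,0],
    [-0.32,0.1,-0.05,0,-0.001,0],
    [-0.42,0.14,0.0,0,-0.001,0],
    [-0.485,0.15,0.1,0.001,-0.001,0],
  ],
  gripper=-0.2,
)

```text
t: 13.42
ee_pos: [0.5299, -0.2144, 0.2821]
eef_rot: [1.0, -0.001, 0.002, 0.001]
force: [0.9, 0.3, -0.8]
gripper_width: 0.0514
```

move_arm(
  motion=[
    [0,0,0,0,0,0],
    [0,0,0,0,0,0],
    [0,0,0,0,0,0],
  ],
)

```text
t: 13.67
ee_pos: [0.5308, -0.2141, 0.2833]
eef_rot: [1.0, -0.001, 0.003, 0.001]
force: [-0.2, 0.3, 0.3]
gripper_width: 0.0514
```

```bash
python3 g.py .531 -.212 .24 -90; python3 - <<'E'
from plant import bot
import cv2,numpy as np
from h import *
d=bot.snapshot("wrist"); np.savez("pics/w11.npz",**d);cv2.imwrite("pics/w11.png",d["img"][:,:,::-1])
hsv=cv2.cvtColor(d["img"],cv2.COLOR_RGB2HSV);X=cloud(d)
m=cv2.inRange(hsv,(55,110,60),(90,255,255));m[X[...,2]<.1]=0
n,l,st,c=cv2.connectedComponentsWithStats(m)
for i in range(1,n):
    if st[i,4]>100:
        Q=X[l==i];zt=np.nanpercentile(Q[:,2],90);print(c[i],st[i],np.nanmedian(Q,0),zt)
        k=(l==i)&(X[...,2]>zt-.006); v,u=np.nonzero(k);P=plane(d,np.c_[u,v],.152);print(P.min(0),P.max(0),cv2.minAreaRect(P[:,:2].astype(np.float32)))
E
```

```text
t 13.67 shift [-0.0003 -0.0113  0.2162] turn [ 0.0005 -0.0009 -0.0003] alt [-0.0014 -0.0007  0.4996] | pos [ 0.5308 -0.2141  0.2833] w 0.0514 F [-0.2  0.3  0.3] q [ 0.83  0.17 -0.55  1.57  0.09  1.42 -1.31]
[280.2285192  199.61060329] [275 175  12  50 547] [ 0.53209745 -0.21174845  0.15169822] 0.15261521377346857
[ 0.51165808 -0.21650578  0.152     ] [ 0.55045455 -0.20758772  0.152     ] ((0.5310563445091248, -0.21205966174602509), (0.008918088860809803, 0.038788147270679474), 89.93216705322266)
```

View pics/w11.png

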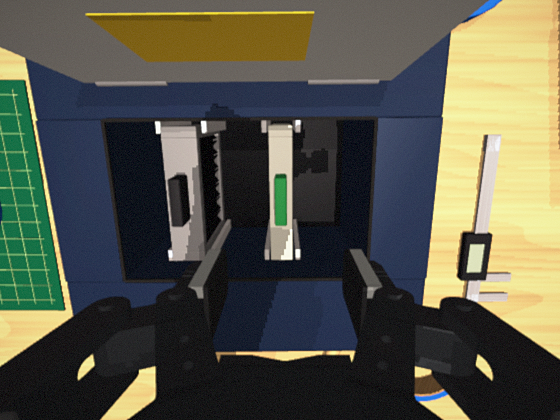

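Green tab top at (280,200): centre (0.531, −0.212), top at z 0.152. The black carbon tab is at (179,200), well clear of it. I'll descend in two steps.

move_arm(
  motion=[
    [0,-0.01,0.12,0,-0.001,0],
    [0,-0.01,0.25,0,-0.001,0],
    [0,-0.01,0.37,0,-0.001,0],
    [0,-0.01,0.46,0,-0.001,0],
    [0,-0.01,0.46,0,-0.001,0],
  ],
)

```text
t: 14.13
ee_pos: [0.531, -0.2105, 0.188]
eef_rot: [1.0, 0.0, -0.002, -0.0]
force: [-0.9, 0.6, -0.6]
gripper_width: 0.0516
```

```bash
python3 g.py .531 -.212 .143 -90
```

```text
t 14.13 shift [0.0012 0.0075 0.2252] turn [-0.0001  0.0008  0.0001] alt [-1.200e-03 -2.000e-04 -4.999e-01] | pos [ 0.531  -0.2105  0.188 ] w 0.0516 F [-0.9  0.6 -0.6] q [ 0.81  0.23 -0.55  1.7   0.13  1.25 -1.34]
```

move_arm(
  motion=[
    [0,0.007,0.06,0,0.0008,0],
    [0,0.007,0.12,0,0.0008,0],
    [0,0.007,0.18,0,0.0008,0],
    [0,0.007,0.22,0,0.0008,0],
    [0,0.007,0.22,0,0.0008,0],
  ],
)

```text
t: 14.55
ee_pos: [0.53, -0.2114, 0.1424]
eef_rot: [1.0, 0.0, -0.001, -0.001]
force: [-0.4, 0.1, -0.3]
gripper_width: 0.0513
```

move_arm(
  motion=[
    [0,0,0,0,0,0],
    [0,0,0,0,0,0],
    [0,0,0,0,0,0],
    [0,0,0,0,0,0],
    [0,0,0,0,0,0],
  ],
  gripper=1,
  squeeze=70,
)

```text
t: 14.97
ee_pos: [0.5307, -0.2115, 0.1433]
eef_rot: [1.0, 0.0, -0.0, -0.001]
force: [0.4, 1.0, 2.0]
gripper_width: 0.0077
```

```bash
python3 g.py .531 -.212 .32 -90; python3 - <<'E'
from plant import bot
import cv2
d=bot.snapshot("wrist");cv2.imwrite("pics/w12.png",d["img"][:,:,::-1])
E
```

```text
t 14.97 shift [ 0.0009  0.0012 -0.8833] turn [-0.0002  0.0001  0.0001] alt [-2.000e-04 -3.000e-04 -4.999e-01] | pos [ 0.5307 -0.2115  0.1433] w 0.0077 F [0.4 1.  2. ] q [ 0.81  0.27 -0.55  1.75  0.15  1.16 -1.35]
```

View pics/w12.png

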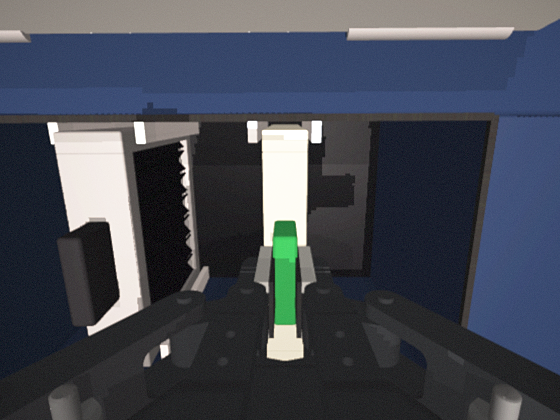

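The green tab at (285,270) is between both pads. I'll draw it straight up.

move_arm(
  motion=[
    [0,0,-0.03,0,0,0],
    [0,0,-0.07,0,0,0],
    [0,0,-0.11,0,0,0],
    [0,0,-0.15,0,0,0],
    [0,0,-0.2,0,0,0],
  ],
)

```text
t: 15.43
ee_pos: [0.5305, -0.2115, 0.184]
eef_rot: [1.0, 0.0, -0.001, -0.001]
force: [0.0, -0.5, -0.9]
gripper_width: 0.008
```

```bash
python3 g.py .531 -.212 .32 -90; python3 flap.py pics/s13.png
```

```text
t 15.43 shift [ 0.0017  0.0013 -0.68  ] turn [-0.0002  0.0002  0.0001] alt [-3.000e-04 -4.000e-04 -4.999e-01] | pos [ 0.5305 -0.2115  0.184 ] w 0.008 F [ 0.  -0.5 -0.9] q [ 0.82  0.23 -0.55  1.71  0.13  1.24 -1.34]
0.18 164 [ 0.6312 -0.1922  0.1898]
0.22 157 [ 0.636  -0.1762  0.23  ]
0.26 236 [ 0.6401 -0.168   0.2702]
0.3 257 [ 0.6476 -0.1751  0.3116]
0.32 242 [ 0.6483 -0.1789  0.3299]
```

View pics/s13.png

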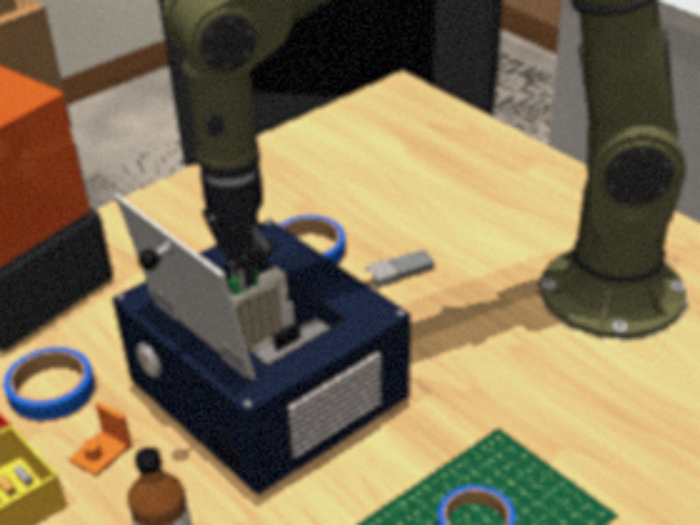

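move_arm(
  motion=[
    [0,0,-0.06,0,0,0],
    [0,0,-0.13,0,0,0],
    [0,0,-0.2,0,0,0],
    [0,0,-0.27,0,0,0],
    [0,0,-0.34,0,0,0],
  ],
)

```text
t: 15.9
ee_pos: [0.5316, -0.2119, 0.2556]
eef_rot: [1.0, 0.0, 0.001, 0.0]
force: [0.7, -0.7, -1.2]
gripper_width: 0.0082
```

move_arm(
  motion=[
    [0,0,-0.07,0,0,0],
    [0,0,-0.14,0,0,0],
    [0,0,-0.22,0,0,0],
    [0,0,-0.29,0,0,0],
    [0,0,-0.34,0,0,0],
  ],
)

```text
t: 16.32
ee_pos: [0.5318, -0.2119, 0.3255]
eef_rot: [1.0, 0.0, 0.002, 0.001]
force: [0.3, -0.3, -1.9]
gripper_width: 0.0078
```

move_arm(
  motion=[
    [0,0,0,0,0,0],
    [0,0,0,0,0,0],
    [0,0,0,0,0,0],
    [0,0,0,0,0,0],
  ],
)

```text
t: 16.65
ee_pos: [0.5313, -0.2118, 0.3243]
eef_rot: [1.0, 0.0, 0.001, 0.0]
force: [-0.2, 0.4, -2.7]
gripper_width: 0.0081
```

```bash
python3 g.py .531 -.212 .32 -90; python3 flap.py pics/s14.png; python3 - <<'E'
from plant import bot
import cv2
from h import *
d=bot.snapshot("top");X=cloud(d);cv2.imwrite("pics/t14.png",d["img"][:,:,::-1])
hsv=cv2.cvtColor(d["img"],cv2.COLOR_RGB2HSV);m=cv2.inRange(hsv,(102,120,90),(125,255,255))
m[:160]=0;m[290:]=0;m[:,:160]=0;m[:,250:]=0
P=X[m>0];v,u=np.nonzero(m);Q=plane(d,np.c_[u,v],.027);print("tape ctr",cv2.minEnclosingCircle(Q[:,:2].astype(np.float32)),np.nanpercentile(P[:,2],[10,50,90]))
d=bot.snapshot("scene");X=cloud(d);h=X
m=(X[...,0]>.44)&(X[...,0]<.60)&(np.abs(X[...,1]+.212)<.03)&(X[...,2]>.165)&(X[...,2]<.33)
P=X[m];z=P[:,2];print("pf z range",len(P),np.percentile(z,[0,2,50,98]),P[z<.21].shape)
E
```

```text
t 16.65 shift [-0.0015  0.0009  0.0215] turn [ 0.0001 -0.0004  0.0001] alt [ 6.000e-04  2.000e-04 -4.999e-01] | pos [ 0.5313 -0.2118  0.3243] w 0.0081 F [-0.2  0.4 -2.7] q [ 0.82  0.16 -0.56  1.5   0.09  1.5  -1.3 ]
0.18 138 [ 0.6316 -0.1798  0.1896]
0.22 188 [ 0.6354 -0.2003  0.2301]
0.26 224 [ 0.6406 -0.201   0.2712]
0.3 387 [ 0.646  -0.2005  0.3079]
0.32 197 [ 0.6489 -0.1857  0.3295]
tape ctr ((0.4903004765510559, 0.18609392642974854), 0.04768142104148865) [0.02248286 0.02594265 0.02953645]
pf z range 1022 [0.19837364 0.20366202 0.26779569 0.32223542] (76, 3)
```

View pics/s14.png

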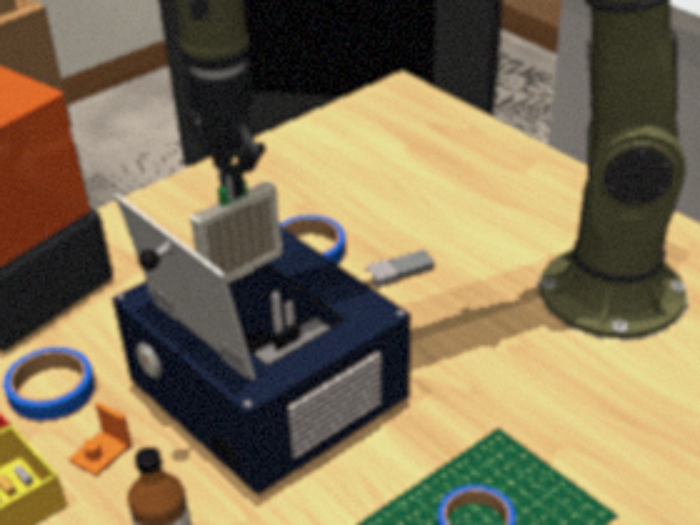

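View pics/t14.png

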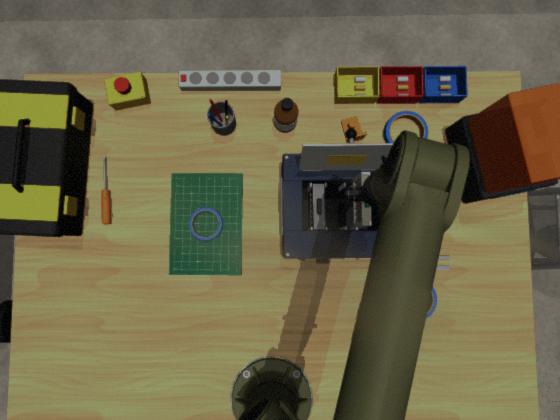

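The pre-filter hangs upright with its underside at about 0.20 m. The flap stands at about 1.7 rad, the carbon cassette is seated, and the tape is centred on the mat. I'll hand it in.

```bash
python3 -c "
from plant import bot
print(bot.job_done())"
```

```text
the job is handed in; nothing more can be done
None
```

The job is handed in. The arm is still holding the pre-filter upright and still above the extractor; the hand-in reports no verdict.

- **Tape:** I lifted it off the knob and laid it flat on the mat. Its centre is about 2 mm from the mat's centre. On the first touch-down the wrist read about 33 N for a moment, which is within the limits.
- **Flap:** The knob slipped out of the grip at about 1.27 rad and the flap stayed there. I pushed it on from its underside with closed fingers, and it now stands open by itself at about 1.7 rad.
- **Pre-filter:** I drew it straight up by the green tab. Its underside is about 0.20 m above the bench, clear of the casing. The wrist force of −2.7 N roughly matches its weight.
- **Rest of the bench:** In the last pictures the carbon cassette looks seated. The bystanders I could see look unmoved, but the arm covered the brush and most of the callipers, and I measured none of them.
- **Disagreement:** The grip widths read 2–3 mm less than the nominal sizes: 23 mm on the 26 mm knob and 8 mm on the 10 mm tab. The knob grip slipped, but the tab grip held throughout.

The robot's clock stood at about 17 s of the 72 s allowed.

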